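# Hold the sprung cup clamp open at its pointer

## Robot

A 6-joint arm with a two-finger parallel gripper is mounted at the origin on a cart in front of the work surface, level with it; the furniture and walls round the work are solid. World frame = base frame: x ahead of the robot, y to its left, z up, the work surface at z = 0. Lengths are in m, angles in rad, forces in N, time in s.
With the tool pointing down it reaches from about 0.25 to 0.775 m from the base axis. Payload 4 kg.
Tool frame: the origin (TCP) lies between the finger pads, 19 mm behind the fingertips; this is the grasp point; z points along the fingers, y is the line along which they close (so a half turn about z gives the same grasp; the last joint's range is limited). The gripper opens to 94 mm and grips with 3 to 60 N. Pads are 16 mm wide; open, the fingers measure 119 mm over their backs; the gripper's body (75 mm by 177 mm) begins 78 mm behind the grasp point.
Start: joints at [1.18, 0.087, 1.371, -0, 1.684, -0.103], TCP at [0.156, 0.527, 0.224] pointing down, gripper open.
Joint ranges: [-3.1, 3.1], [-0.76, 2.03], [0.27, 2.55], [-1.08, 4.22], [0.17, 2.65], [-2.57, 2.57]. Speed limits (rad/s): [2.79, 2.79, 3.14, 3.14, 3.14, 3.14].

## Interface

Orientations are given as [roll, pitch, yaw] about the fixed x, y, z axes, in that order (R = Rz(yaw) Ry(pitch) Rx(roll)).
In Python, from bench import robot, imaging gives the robot as it stands. The module is installed in compiled form; this text tells all that it offers.
- The arm moves only by the tool drive_tool, never from a script. Its argument "series" is a list of rows, each a list of 3 entries, a list of its own where there are three numbers: the finger opening in m, from 0 to 0.094, then the shift along the tool's x, y, z in m, then the turn, a rotation vector about the tool's x, y, z in rad. A call has 1 to 5 rows; each row is the pose to reach, as a shift and turn from the pose commanded when the call began, along the tool's axes at that moment; what a row does not reach only later rows make up. A row lasts 1/8 s, in which the tool goes at most 62.5 mm and 10.7 degrees, less where a joint would pass 70% of its speed; a pose out of reach is approached as far as the arm can. A call with a gripper value outside its range is refused whole. The fingers move at their own pace and stop on an object; the grip force is fixed at half the most. Time passes only in rows, so rows that repeat a pose let the fingers close. It gives the time, the measured TCP pose, the force, the opening and the grip force at its end, in the units of the state.
- robot.get_obs(): the state, without advancing time (a new reading comes with each control period).
- imaging.snapshot(name): name is "side" or "top"; returns the picture (480x640x3 uint8, red, green, blue); there is no depth.
- imaging.get_calibration(name): a dict with "intrinsics" (3x3 intrinsics, pixels), "position" and "rotation" of the camera in the world. Camera axes: x right, y up, looking along -z (the intrinsics and any distortion apply to the point x, -y, -z); pixel columns grow to the right and rows downward; lengths in m; the calibration is good to about 2 mm. A picture is of the moment at which its call begins. get_calibration takes no time and is no camera call.
- robot.close_job(): hands the job in; it is judged then, once.
The state is a dict: "time": time; "joint_positions": joint angles; "qvel": joint speeds; "joint_torque": joint torques, N m; "tool_pos": TCP position; "ee_rot": TCP orientation; "wrist_force": force on the tool from outside, world axes, zero at the start; "wrist_torque": the same for the moment, N m; "width": finger opening in m; "finger_force": force on a finger pad.
Only numpy, scipy, OpenCV 4.12 (cv2) and the standard library are available. Lean on these libraries where they do the work, as an engineer would, in place of code of your own. Each camera call takes 0.05 s, during which the arm holds its last target. There are 200 camera calls.

## Task

Get the cup clamp ready for the cup: first give its guide rods a short squirt by pressing the white nozzle cap of the fixed green spray bottle fully down and letting it come back up. Then pull the blue sprung jaw out by its black upright handle until its white line is level with the red pointer, and keep holding it there against the spring: the program finishes while the gripper is still holding the jaw open by its handle. Leave the red pointer, the cup, the violet jar and the yellow vial where they are.

Things in the scene. Friction and masses are not known exactly. Their poses are not given: they have to be found in the camera images.
- clamp: Cup clamp bolted down: grey base plate 250 x 160 x 12 mm; aluminium jaw at its +x end and block at its -x end (46 mm high), two guide rods along x between them, a rail with the red pointer along its -y edge. Origin: centre of the plate's underside. The blue front jaw pulls out along the clamp's -x axis, towards the robot (clamp yaw within 0.3 rad).
- front_jaw (a joint): Travel in m of the blue sprung front jaw (block 30 mm in x, 108 mm in y, top 46 mm above the worktop): 0 shut, grows as it is pulled out along the clamp's -x axis, hard stop at 0.085. A spring pulls it shut: about 5 N at 0, rising by 1 N per 10 mm (about 10 N at 0.05 m); it snaps back when let go.
- handle_grip (a point): Middle of the black upright handle on top of the front jaw, 81 mm above the worktop; a good place for the TCP. The handle is a plate 14 mm thick (clamp x), 40 mm wide (clamp y), rounded edges, its top 20 mm above this point; a dark foot 24 x 46 mm ends 30 mm below it. Fingers from straight above can close on the 14 mm, along the clamp's x.
- jaw_line (a point): Outer end of the white line on the front jaw's top, at the jaw's -y side, 46 mm above the worktop; moves with the jaw.
- pointer (a joint): Where the red pointer is set along its rail, m, on the same scale as joint front_jaw: the jaw's white line is level with the pointer when joint front_jaw equals joint pointer. Set between 0.035 and 0.065; it stays put by friction and must not be shifted.
- pointer_tip (a point): Tip of the red pointer (a red block 16 x 18 x 10 mm with a black screw on it) at the place where the jaw's white line meets it; same y and z in the clamp's frame as jaw_line.
- spray_bottle: Green spray bottle, 52 mm in diameter, fixed upright in a grey foot 88 mm across, bolted to the worktop on the clamp's +y side. Origin: centre of the foot's underside. It does not move.
- spray_cap (a joint): How far the bottle's white nozzle cap is pressed down, m: 0 up, hard stop at 0.008 fully down. Sprung: about 3.5 N starts it, 7 N holds it fully down; comes back up when let go.
- cap_top (a point): Centre of the flat top of the white nozzle cap (33 mm in diameter), 138 mm above the worktop when up; the short nozzle sticks out sideways towards the clamp.
- cup_blank: White cup, 63 mm in diameter, 72 mm tall, standing on the grey banding wheel to the right; origin at the centre of its underside. Bystander.
- jar_violet: Jar with violet contents and black lid, 65 mm in diameter, 72 mm tall, standing right of the clamp; origin at the centre of its underside. Bystander.
- vial_yellow: Corked glass vial with yellow contents, 24 mm in diameter, 54 mm tall, standing in front of the clamp; origin at the centre of its underside. Bystander.

How it is judged:
By the outcome, as a careful person would: the job done as asked, in the order asked, and still so for the second after the job is handed in, while the arm keeps its last pose, push and grip.
It also fails if it takes over 48 s, if anything falls off the work surface, if the arm or the gripper's body presses on something with over 40 N, if the wrist force passes 120 N, or if a joint passes its speed limit or range.

## Working session

There is one attempt and no reset: what is moved stays moved. The work goes in short steps, Python scripts to look and compute and a tool call to move; the robot and the scene stay as the last step left them, time stands still between calls to the robot, and variables do not carry over. Pictures are saved under pics/ and viewed, at most 10 in all, crops included, and the job is handed in when it is done.

Besides the shell and the picture viewer there is one more tool, called after ">>>" by a JSON object that holds its "api" and its "payload". drive_tool: Moves the arm, as the interface text tells. Its arguments: {"type":"object","properties":{"series":{"type":"array"}},"required":["series"]}

```bash
mkdir -p pics; cat > h.py <<'E'
import numpy as np, cv2
from bench import robot, imaging
def snap(n,f):
    im=imaging.snapshot(n); cv2.imwrite('pics/'+f,im[:,:,::-1]); return im
def ray(n,u,v):
    c=imaging.get_calibration(n);K=np.array(c['intrinsics']);R=np.array(c['rotation'])
    p=np.linalg.inv(K)@[u,v,1]; return np.array(c['position']),R@[p[0],-p[1],-p[2]]
def atz(n,u,v,z):
    o,d=ray(n,u,v); return o+d*(z-o[2])/d[2]
def proj(n,P):
    c=imaging.get_calibration(n);K=np.array(c['intrinsics']);R=np.array(c['rotation'])
    q=R.T@(np.array(P)-c['position']); p=K@[q[0],-q[1],-q[2]]; return p[:2]/p[2]
E
python3 - <<'E'
from h import *
snap('top','t0.png');snap('side','s0.png')
for n in('top','side'):print(imaging.get_calibration(n))
print(robot.get_obs())
E
```

```text
{'intrinsics': array([[519.50751941,   0.        , 334.61683974],
       [  0.        , 519.50751941, 244.34243911],
       [  0.        ,   0.        ,   1.        ]]), 'position': array([0.35030524, 0.02470735, 1.13834326]), 'rotation': array([ 0.17443252,  0.01340707, -1.59722519])}
{'intrinsics': array([[491.9805226 ,   0.        , 321.43931204],
       [  0.        , 491.9805226 , 239.14554501],
       [  0.        ,   0.        ,   1.        ]]), 'position': array([ 0.15932831, -0.63501872,  0.65699038]), 'rotation': array([ 0.95706804, -0.01672001, -0.49998742])}
{'time': 0.1, 'joint_positions': array([ 1.17988862e+00,  8.78833106e-02,  1.37210217e+00,  2.49756161e-05,
        1.68358874e+00, -1.03146246e-01]), 'qvel': array([ 0.00026381, -0.00260117, -0.00297091, -0.00031931,  0.00137339,
       -0.00060488]), 'joint_torque': array([ 2.48349548e-03, -3.41254485e+01, -3.03299940e+01,  7.20945792e-02,
        3.04303248e-02, -8.31328043e-05]), 'tool_pos': array([0.15594016, 0.52695584, 0.22322045]), 'ee_rot': array([-3.13962418e+00, -2.28718497e-04,  2.85383375e+00]), 'wrist_force': array([ 0.45616532,  0.23442245, -0.19391608]), 'wrist_torque': array([ 0.02767493,  0.05305698, -0.0048635 ]), 'finger_force': 0.0, 'width': 0.09366838155953026}
```

View pics/t0.png

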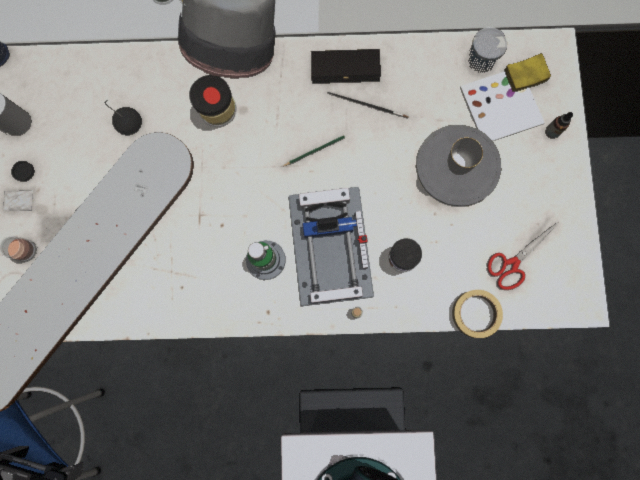

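View pics/s0.png

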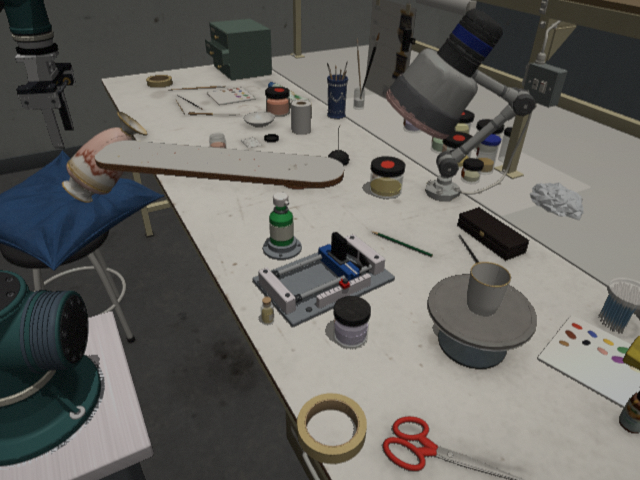

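```bash
sed -i 's/^import numpy.*/&\nfrom scipy.spatial.transform import Rotation as Ro/; s/R=np.array(c\[.rotation.\])/R=Ro.from_euler("xyz",c["rotation"]).as_matrix()/' h.py
python3 - <<'E'
from h import *
for n in('top','side'):print(proj(n,[.156,.527,.224]),proj(n,[0,0,0]))
t=cv2.imread('pics/t0.png');s=cv2.imread('pics/s0.png')
a=cv2.resize(t[170:330,235:435],None,fx=4,fy=4,interpolation=2)[:600]
cv2.imwrite('pics/t0c.png',a)
cv2.imwrite('pics/s0c.png',cv2.resize(s[185:335,235:410],None,fx=4,fy=4,interpolation=2))
E
```

```text
[ 45.50860151 461.57799759] [358.73996662 509.85966672]
[ 62.18563953 129.38662496] [ 29.53775729 402.02260042]
```

View pics/t0c.png

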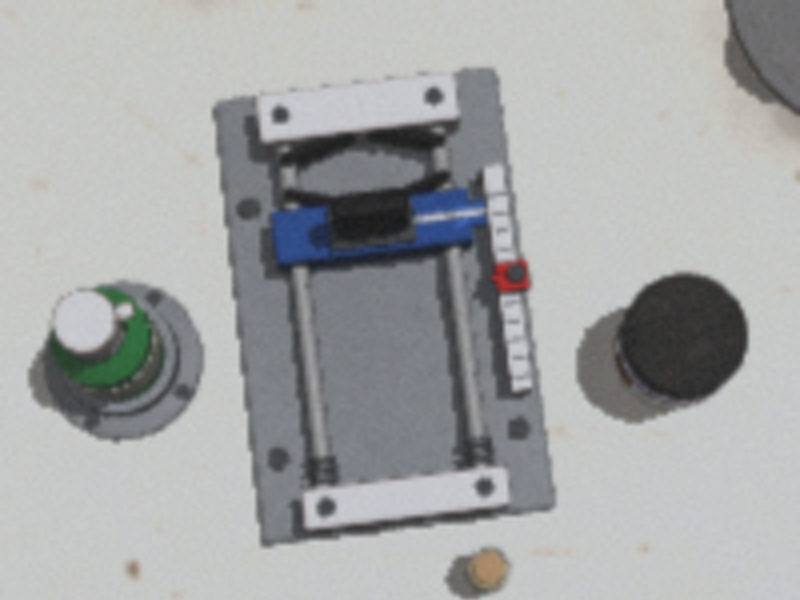

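View pics/s0c.png

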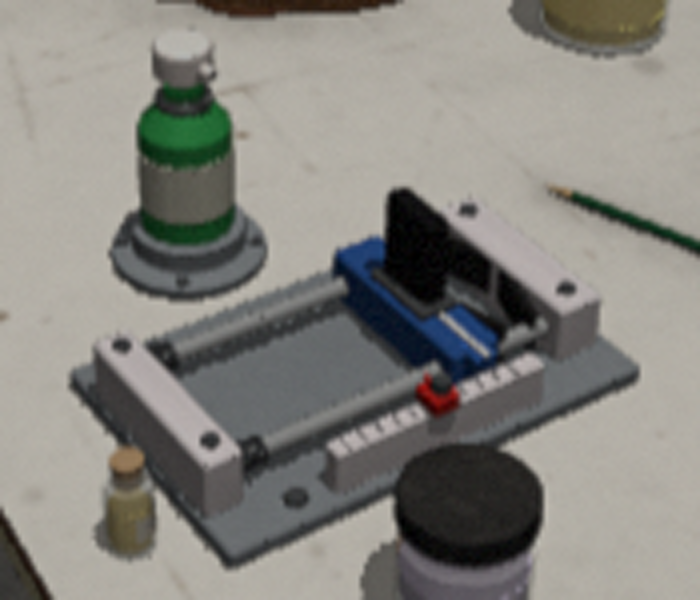

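```bash
python3 - <<'E'
from h import *
T=lambda u,v,z:atz('top',235+u/4,170+v/4,z)
S=lambda u,v,z:atz('side',235+u/4,185+v/4,z)
def tri(a,b):
    (o,d),(p,e)=ray('top',*a),ray('side',*b)
    s=np.linalg.lstsq(np.c_[d,-e],p-o,rcond=None)[0]; A,B=o+s[0]*d,p+s[1]*e
    return (A+B)/2,np.linalg.norm(A-B)
C=[T(217,103,.012),T(497,70,.012),T(553,505,.012),T(263,545,.012)]
C=np.array(C);print(C.round(4));print([np.linalg.norm(C[i]-C[i-1]).round(4) for i in range(4)],C.mean(0))
for a,b in((1,2),(0,3)):d=C[a]-C[b];print('yaw x',np.arctan2(d[1],d[0]))
for a,b in((0,1),(3,2)):d=C[a]-C[b];print('yaw y',np.arctan2(-d[0],d[1]))
print('side corner -x-y',S(235,565,.012)*1,'+x-y',S(638,370,.012), '-x+y',S(72,380,.012))
print('cap',T(85,322,.138),S(184,42,.138),tri((256.3,250.5),(281,195.5)))
print('line',T(483,212,.046),S(487,354,.046),'ptr',T(493,275,.046),S(432,392,.046))
print('handle top',T(371,212,.101),S(418,205,.101))
print('board tip',tri((188,150),(343,168)))
print('vial',T(488,568,.054),'jar',T(685,337,.072))
E
```

```text
[[ 0.6626  0.1333  0.012 ]
 [ 0.677  -0.0241  0.012 ]
 [ 0.4329 -0.0459  0.012 ]
 [ 0.4156  0.1112  0.012 ]]
[np.float64(0.248), np.float64(0.1581), np.float64(0.2451), np.float64(0.1581)] [0.54702155 0.04362003 0.012     ]
yaw x 0.08904507458223107
yaw x 0.08911460875498074
yaw y 0.09109518801747014
yaw y 0.10924051802929093
side corner -x-y [ 0.43129745 -0.05470242  0.012     ] +x-y [ 0.67575393 -0.02582628  0.012     ] -x+y [0.41528992 0.10076755 0.012     ]
cap [0.51908815 0.18696372 0.138     ] [0.52096653 0.1852059  0.138     ] (array([0.5203171 , 0.18660112, 0.13725539]), np.float64(0.002330146195205033))
line [ 0.58839963 -0.01238366  0.046     ] [ 0.5896414  -0.01344032  0.046     ] ptr [ 0.55382066 -0.01657074  0.046     ] [ 0.55091622 -0.02571884  0.046     ]
handle top [0.57809006 0.04663364 0.101     ] [0.58249132 0.04555959 0.101     ]
board tip (array([0.76032791, 0.34229773, 0.07425027]), np.float64(0.01350370878077389))
vial [ 0.39817336 -0.00838704  0.054     ] jar [ 0.5134195  -0.11390294  0.072     ]
```

>>> {"api": "drive_tool", "payload": {"series": [[0.0,[0,0,-0.06],[0,0,0]],[0.0,[-0.05,-0.025,-0.08],[0,0,0.17]],[0.0,[-0.1,-0.05,-0.08],[0,0,0.34]],[0.0,[-0.15,-0.075,-0.08],[0,0,0.51]],[0.0,[-0.2,-0.1,-0.08],[0,0,0.68]]]}}

```text
time: 0.72
tool_pos: [0.3204, 0.3733, 0.3039]
ee_rot: [-3.141, 0.0, 2.169]
wrist_force: [0.3, 0.1, 0.3]
width: 0.0474
finger_force: 0.0
```

```bash
cat >> h.py <<'E'
def go(x,y,z,ydir):
    "shift and turn to TCP x,y,z, tool down, tool y at world angle ydir"
    o=robot.get_obs(); R=Ro.from_euler('xyz',o['ee_rot'])
    T=Ro.from_euler('xyz',[np.pi,0,ydir+np.pi/2])
    print('t',round(o['time'],2),'pos',o['tool_pos'].round(4),'F',o['wrist_force'].round(1),'w',round(o['width'],4))
    print('shift',R.inv().apply(np.array([x,y,z])-o['tool_pos']).round(4),'turn',(R.inv()*T).as_rotvec().round(4))
E
python3 -c "
from h import *
go(.52,.1865,.2,.092)"
```

```text
t 0.72 pos [0.3204 0.3733 0.3039] F [0.3 0.1 0.3] w 0.0474
shift [-0.2668  0.0599  0.1039] turn [-4.000e-04  1.000e-04  5.058e-01]
```

>>> {"api": "drive_tool", "payload": {"series": [[0.0,[-0.055,0.012,0.0],[0,0,0.12]],[0.0,[-0.11,0.024,0.01],[0,0,0.24]],[0.0,[-0.165,0.036,0.04],[0,0,0.36]],[0.0,[-0.22,0.05,0.07],[0,0,0.506]],[0.0,[-0.267,0.06,0.1],[0,0,0.506]]]}}

```text
time: 1.35
tool_pos: [0.5215, 0.1873, 0.203]
ee_rot: [-3.142, -0.0, 1.666]
wrist_force: [0.1, 0.2, 0.1]
width: 0.001
finger_force: 0.0
```

>>> {"api": "drive_tool", "payload": {"series": [[0.0,[0,0,0],[0,0,0]],[0.0,[0,0,0],[0,0,0]]]}}

```text
time: 1.6
tool_pos: [0.5201, 0.1891, 0.2042]
ee_rot: [-3.141, -0.001, 1.668]
wrist_force: [-0.1, -0.1, -0.3]
width: 0.0008
finger_force: 0.0
```

```bash
python3 - <<'E'
from h import *
go(.52,.1865,.165,.092)
a=snap('top','t1.png');b=snap('side','s1.png')
f=lambda i,r,c:cv2.resize(i[r:r+100,c:c+100,::-1],(400,400),interpolation=2)
cv2.imwrite('pics/c1.png',np.hstack([f(a,200,210),f(b,140,230)]))
E
```

```text
t 1.6 pos [0.5201 0.1891 0.2042] F [-0.1 -0.1 -0.3] w 0.0008
shift [-0.0026 -0.0003  0.0392] turn [-0.0009 -0.0006  0.0048]
```

View pics/c1.png

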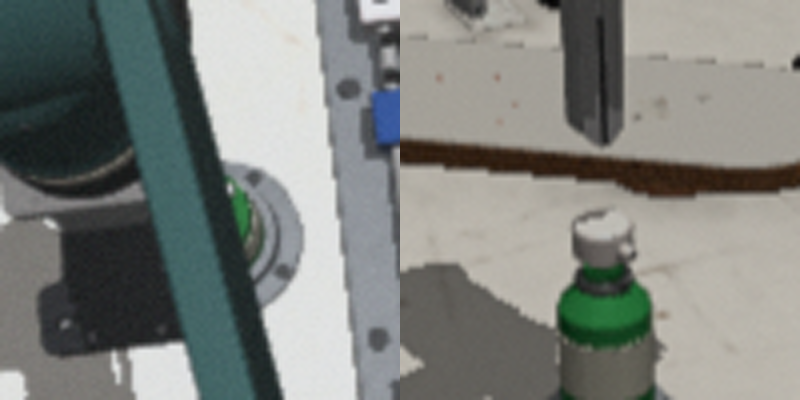

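>>> {"api": "drive_tool", "payload": {"series": [[0.0,[-0.003,0,0.02],[0,0,0]],[0.0,[-0.003,0,0.035],[0,0,0]],[0.0,[-0.003,0,0.045],[0,0,0]],[0.0,[-0.003,0,0.05],[0,0,0]],[0.0,[-0.003,0,0.05],[0,0,0]]]}}

```text
time: 2.33
tool_pos: [0.5201, 0.1864, 0.155]
ee_rot: [-3.141, -0.001, 1.668]
wrist_force: [-3.3, -0.1, 4.1]
width: 0.0005
finger_force: 2.0
```

>>> {"api": "drive_tool", "payload": {"series": [[0.0,[0,0,0.002],[0,0,0]],[0.0,[0,0,0.004],[0,0,0]],[0.0,[0,0,0.005],[0,0,0]],[0.0,[0,0,0.005],[0,0,0]]]}}

```text
time: 2.82
tool_pos: [0.5206, 0.1863, 0.1501]
ee_rot: [3.141, -0.001, 1.668]
wrist_force: [-4.3, 1.5, 6.3]
width: 0.0007
finger_force: 2.9
```

>>> {"api": "drive_tool", "payload": {"series": [[0.0,[0,0,0.0015],[0,0,0]],[0.0,[0,0,0.003],[0,0,0]],[0.0,[0,0,0.003],[0,0,0]]]}}

```text
time: 3.2
tool_pos: [0.5206, 0.1863, 0.149]
ee_rot: [3.14, -0.001, 1.668]
wrist_force: [-6.7, 1.0, 11.4]
width: 0.0002
finger_force: 5.9
```

>>> {"api": "drive_tool", "payload": {"series": [[0.0,[0,0,0.001],[0,0,0]],[0.0,[0,0,0.002],[0,0,0]],[0.0,[0,0,0.002],[0,0,0]]]}}

```text
time: 3.58
tool_pos: [0.5206, 0.1863, 0.1489]
ee_rot: [3.139, -0.001, 1.668]
wrist_force: [-9.2, 1.0, 18.0]
width: 0.0007
finger_force: 9.0
```

Cap is on its hard stop (z stalled at 0.149, 18 N). Release upward.

>>> {"api": "drive_tool", "payload": {"series": [[0.0,[0,0,-0.01],[0,0,0]],[0.0,[0,0,-0.03],[0,0,0]],[0.0,[0,0,-0.06],[0,0,0]],[0.04,[0,0,-0.06],[0,0,0]],[0.04,[0,0,-0.06],[0,0,0]]]}}

```text
time: 4.2
tool_pos: [0.5206, 0.1855, 0.2028]
ee_rot: [-3.141, 0.001, 1.667]
wrist_force: [-0.5, -0.1, -0.2]
width: 0.0167
finger_force: 0.0
```

```bash
python3 - <<'E'
from h import *
# handle: clamp y in frame; estimates
go(.580,.047,.15,.092)
b=snap('side','s2.png')
cv2.imwrite('pics/c2.png',cv2.resize(b[150:330,230:430,::-1],None,fx=3.3,fy=3.3,interpolation=2))
E
```

```text
t 4.2 pos [0.5206 0.1855 0.2028] F [-0.5 -0.1 -0.2] w 0.0167
shift [-0.1436  0.0458  0.0529] turn [-0.001   0.0006  0.0047]
```

View pics/c2.png

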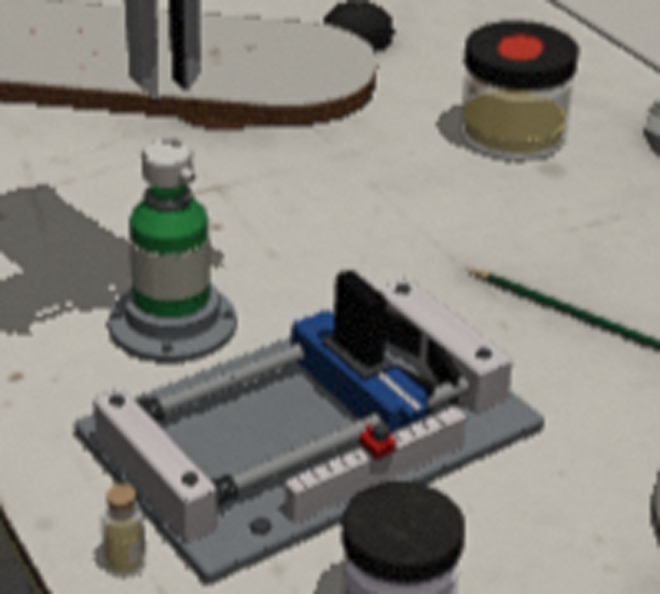

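>>> {"api": "drive_tool", "payload": {"series": [[0.05,[-0.05,0.016,0],[0,0,0]],[0.05,[-0.1,0.032,0],[0,0,0]],[0.05,[-0.145,0.048,0.02],[0,0,0]],[0.05,[-0.145,0.048,0.05],[0,0,0]],[0.05,[-0.145,0.048,0.05],[0,0,0]]]}}

```text
time: 4.88
tool_pos: [0.58, 0.0455, 0.1493]
ee_rot: [-3.132, -0.001, 1.667]
wrist_force: [0.4, -0.1, 1.0]
width: 0.0498
finger_force: 0.0
```

```bash
python3 - <<'E'
from h import *
go(.582,.046,.081,.092)
b=snap('side','s3.png')
cv2.imwrite('pics/c3.png',cv2.resize(b[150:330,230:430,::-1],None,fx=3.3,fy=3.3,interpolation=2))
E
```

```text
t 4.88 pos [0.58   0.0455 0.1493] F [ 0.4 -0.1  1. ] w 0.0498
shift [0.0002 0.0027 0.0683] turn [-0.0093 -0.0011  0.0037]
```

View pics/c3.png

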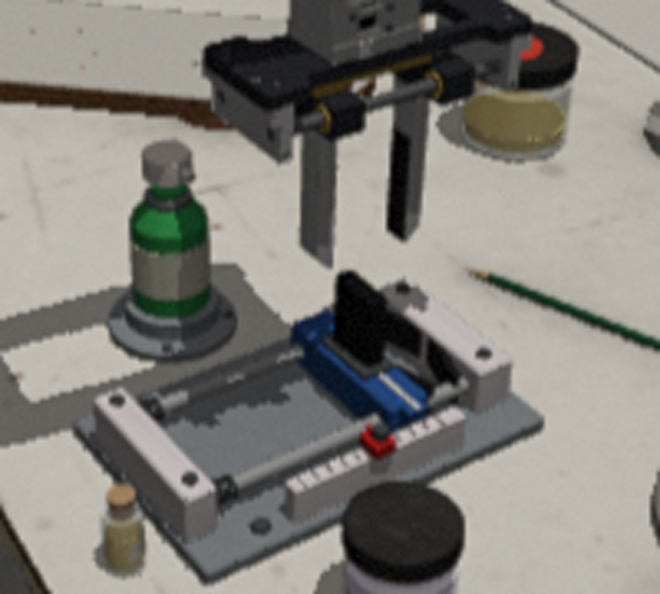

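>>> {"api": "drive_tool", "payload": {"series": [[0.05,[0,0.002,0.025],[0,0,0.003]],[0.05,[0,0.002,0.05],[0,0,0.003]],[0.05,[0,0.002,0.067],[0,0,0.003]],[0.05,[0,0.002,0.067],[0,0,0.003]],[0.0,[0,0.002,0.067],[0,0,0.003]]]}}

```text
time: 5.55
tool_pos: [0.5852, 0.0466, 0.0887]
ee_rot: [3.139, 0.0, 1.665]
wrist_force: [-0.8, 0.4, 0.1]
width: 0.0432
finger_force: 0.0
```

>>> {"api": "drive_tool", "payload": {"series": [[0.0,[0,0,0],[0,0,0]],[0.0,[0,0,0],[0,0,0]],[0.0,[0,0,0],[0,0,0]],[0.0,[0,0,0],[0,0,0]]]}}

```text
time: 6.05
tool_pos: [0.5848, 0.0464, 0.0877]
ee_rot: [3.14, 0.0, 1.665]
wrist_force: [0.1, -0.7, 1.4]
width: 0.0136
finger_force: 30.0
```

>>> {"api": "drive_tool", "payload": {"series": [[0.0,[0,-0.008,0],[0,0,0]],[0.0,[0,-0.016,0],[0,0,0]],[0.0,[0,-0.024,0],[0,0,0]],[0.0,[0,-0.032,0],[0,0,0]],[0.0,[0,-0.032,0],[0,0,0]]]}}

```text
time: 6.68
tool_pos: [0.5544, 0.0434, 0.0877]
ee_rot: [3.136, 0.0, 1.665]
wrist_force: [7.8, 1.0, -1.5]
width: 0.0139
finger_force: 30.0
```

>>> {"api": "drive_tool", "payload": {"series": [[0.0,[0,0,0],[0,0,0]],[0.0,[0,0,0],[0,0,0]]]}}

```text
time: 6.92
tool_pos: [0.5548, 0.0434, 0.0877]
ee_rot: [3.136, 0.0, 1.665]
wrist_force: [8.1, 0.2, -2.4]
width: 0.0139
finger_force: 30.0
```

```bash
python3 - <<'E'
from h import *
go(.55,.043,.0877,.092)
a=np.mean([imaging.snapshot('top').astype(float) for _ in range(4)],0).astype('u1')
b=np.mean([imaging.snapshot('side').astype(float) for _ in range(4)],0).astype('u1')
print(proj('top',[.554,-.0166,.046]),proj('side',[.554,-.0166,.046]))
cv2.imwrite('pics/c4.png',np.hstack([cv2.resize(a[205:275,330:380,::-1],(400,560),interpolation=2),cv2.resize(b[245:315,320:370,::-1],(400,560),interpolation=2)]))
E
```

```text
t 6.92 pos [0.5548 0.0434 0.0877] F [ 8.1  0.2 -2.4] w 0.0139
shift [ 0.     -0.0048  0.    ] turn [0.0058 0.0002 0.0019]
[358.26080293 238.66719211] [341.96283221 279.80566005]
```

View pics/c4.png

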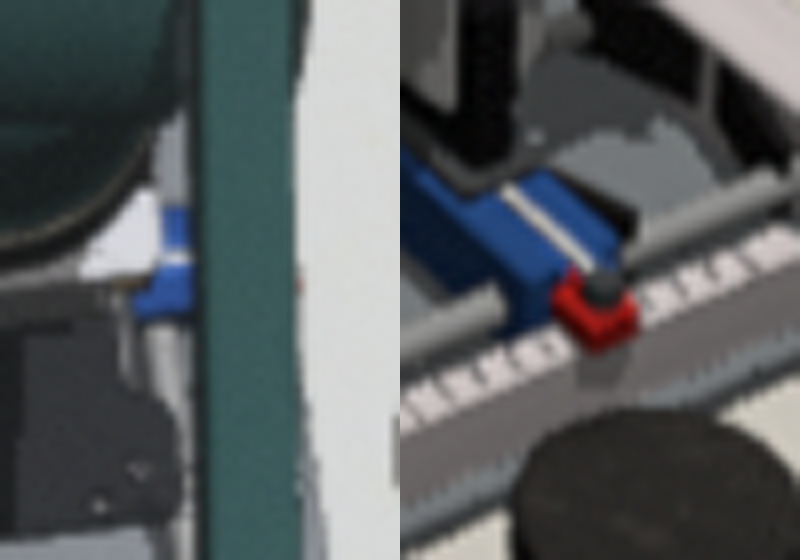

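```bash
python3 - <<'E'
from h import *
t=cv2.imread('pics/t0.png').astype(int); s=cv2.imread('pics/s0.png').astype(int)
r=lambda i:(i[:,:,2]-(i[:,:,1]+i[:,:,0])//2)
print('top red r232..245,c354..370');print(r(t)[232:246,354:371])
w=t.min(2)
print('top min-chan rows 217-230, cols 336..359');print(w[217:231,336:360])
print('side red r274..290 c335..352');print(r(s)[274:291,335:353])
y=np.array([-np.sin(.092),np.cos(.092),0]);x=np.array([np.cos(.092),np.sin(.092),0])
L=np.array([.5886,-.0125,.046])
for q in(.03,.035,.04):
  print(q,[proj(n,L-q*x).round(1) for n in('top','side')])
E
```

```text
top red r232..245,c354..370
[[ -6  -3  -2   1   4  -5  -4  -5  -2  -3  -4  -2   0  -1   1   0   0]
 [ -4  -3  -4  -1   3  -4  -4  -4  -1   2  -3   2   1   0  -1  -1  -1]
 [ -5  -4  -4  -2   0  -1  -3   0   1   8  11  18   8   1  -1  -2   0]
 [ -4  -2  -3  -2   4  15  20  35  41  41  58  84  54   8  -2  -1  -1]
 [ -5  -4  -3   1  23  92 105 101  57  17  15  50  71  12   0  -1   0]
 [ -6  -3  -2  -2  30  98 114  83  21   0  -1   8  41   5  -1   1   0]
 [ -6  -3  -3   7  49  84  99  56   9  -2  -4   7  56  12   0  -1   0]
 [ -5  -2  -2  31  94 116 118  81  22   1   5  23  73  22   0   1  -1]
 [ -3  -4  -4   4  28  90 118 115  72  49  47  70 103  45   4   0  -1]
 [ -4  -2  -5  -5   8  71 113 119 113 107 106 105  94  38   4   0  -1]
 [ -4  -3  -2  -3   0  40  83  83  74  55  38  29  20  10   3  -1   0]
 [ -4  -3  -3  -5  -2   8  13  15  12   5   2   0  -1   1   0  -1  -2]
 [ -6  -2  -3  -3  -3   1  -3  -2  -3  -3  -4  -3  -3  -1  -1   0  -1]
 [ -6  -5  -5  -4  -3   3   1  -1  -3  -4  -3  -3  -3  -2  -1  -1  -1]]
top min-chan rows 217-230, cols 336..359
[[ 42  41  37  33  33  34  33  42  7
[... 2140 characters left out ...]
  68  10   7   6]
 [  0  -1  -1   5  30  48  83 106 115  94  86  86  99 102  60  12   7   5]
 [ -2  -3  -2  -1  11  28  52  72 102 118 105  92  68  68  44  12   5   3]
 [  2   0   0   5   6  12  29  48  69  96  78  72  64  60  37   8   5   4]
 [  5   7   4   7   7   7  12  33  50  67  63  57  44  32  16   4   3   5]
 [  8   8   7   6   8   8   6  14  32  46  39  27  14   3   4   4   4   4]
 [  9   9   8   6   7   7   5   5  13  22   9   4   3   2   5   5   5   5]
 [  7   9   9   8   7   5   4   2   2   4   3   4   2   3   4   5   4   5]]
0.03 [array([357.6, 236.5]), array([343.7, 278.7])]
0.035 [array([357.9, 238.8]), array([341.6, 279.6])]
0.04 [array([358.1, 241.1]), array([339.5, 280.5])]
```

```bash
python3 - <<'E'
from h import *
x=np.array([np.cos(.092),np.sin(.092),0])
A=atz('top',355.7,222.33,.046)
for v in(238.7,238.95,239.2):
  B=atz('top',357.1,v,.046);print((A-B)@x,(A-B)@[-x[1],x[0],0],A,B)
b=np.mean([imaging.snapshot('side').astype(float) for _ in range(6)],0).astype('u1')
print(robot.get_obs()['tool_pos'])
cv2.imwrite('pics/now.png',b[:,:,::-1])
m=b.astype(int)
print('red');print((m[:,:,0]-(m[:,:,1]+m[:,:,2])//2)[274:292,335:353])
print('min');print(m.min(2)[266:284,330:350])
E
```

```text
0.03588789992407008 -0.0015109863859707991 [ 0.58987541 -0.01232558  0.046     ] [ 0.55400046 -0.01411802  0.046     ]
0.03642734831989527 -0.0015792837728189847 [ 0.58987541 -0.01232558  0.046     ] [ 0.55345702 -0.01409957  0.046     ]
0.036966705116079725 -0.0016475695626059139 [ 0.58987541 -0.01232558  0.046     ] [ 0.55291367 -0.01408112  0.046     ]
[0.55482559 0.04345746 0.0877255 ]
red
[[-64 -61 -39 -12   2 -13 -42 -63 -66 -63 -61 -50 -17   1   1   1   1   1]
 [-62 -63 -67 -50 -12   3 -14 -40 -61 -63 -58 -53 -19   1   1   2   1   1]
 [-61 -60 -64 -64 -47 -12   0 -12 -36 -57 -54 -39 -14   2   1   2   1   0]
 [-60 -60 -60 -63 -65 -49  -7   0 -12 -34 -46 -39 -13   1   1   0  -1  -1]
 [-57 -60 -59 -57 -57 -36  34   7   3 -10 -24 -30 -10   1   0  -2  -2  -2]
 [-47 -55 -52 -47 -28   3  93  50   3  -3  -3  -4  -2  -1  -1  -2   1   1]
 [-32 -41 -41 -29  21  70  98  74   5  -2  -1  -1  -1   6   0   2   6   6]
 [-28 -33 -37 -12  78 133 130  64   1  -4  -4  -2  14  46   8   4   8   9]
 [-27 -31 -34  -2  91 123 131  97  22  -1   0   3  45  94  37   6   7   9]
 [-29 -33 -33 -10  55  91 12
[... 1482 characters left out ...]
  32  37
   70 102]
 [ 14  21  31  35  38  38  39  37  37  61 121 167 156  94  44  29  27  56
  104 114]
 [ 10  11  20  27  35  38  38  38  35  35  54 105 166 154  76  40  33  56
   96  85]
 [ 12  12  10  19  29  34  37  37  33  28  53  59 104 154  91  56  53  52
   61  53]
 [ 12  20  11   9  18  29  32  31  24  22  44  29  48  75  66  64  63  51
   29  43]
 [ 47  70  28  10  10  18  26  19  23  24  27  18  24  44  56  62  60  52
   46  73]
 [106 122  64  17   8  11  17  16  35  22  24  22  15  27  36  46  44  41
   71 115]
 [144 141 101  36  10  13  18  18  33  17  20  24  17  24  29  34  34  35
   68 120]
 [141 135 119  50  12  13  16  17  27   8  11  19  23  25  29  31  29  27
   33  78]]
```

```bash
python3 - <<'E'
from h import *
def line(img,r0,r1,c0,c1,axis):
    m=img.min(2).astype(float)[r0:r1,c0:c1]; P=[]
    for r in range(m.shape[0]):
        k=m[r].argmax(); a=max(0,k-3); w=np.clip(m[r,a:k+4]-60,0,None)
        if m[r,k]>110 and 2<k<m.shape[1]-3: P.append((c0+a+(w*np.arange(len(w))).sum()/w.sum(),r0+r))
    return np.array(P)
s=cv2.imread('pics/s0.png'); n=cv2.imread('pics/now.png')
print(s.min(2)[258:276,340:362])
N=line(n,268,277,330,346,0);print(N.round(2).tolist())
y=np.array([-np.sin(.092),np.cos(.092),0]);x=np.array([np.cos(.092),np.sin(.092),0])
L=np.array([.5893,-.0125,.046])
W=np.array([atz('side',u,v,.046) for u,v in N]);print(((W-L)@x).round(4),((W-L)@y).round(4))
for u,v in((341.2,277.7),(341,278.5),(341.5,279)):
  p=atz('side',u,v,.046);print('tip',(p-L)@x,(p-L)@y)
# block model: predicted corners for q, tip at L-q*x, block behind in -y
for q in(.034,.0365):
  t=L-q*x
  print(q,'tip',proj('side',t).round(1),proj('top',t).round(1))
  for h in(.046,.051,.036):print(h,[tuple(proj(c,[*(t+a*x-b*y)[:2],h]).round(1)) for c in('side','top') for a in(.008,-.008) for b in(.003,.021)])
E
```

```text
[[  0   3   7   1   3  11  45  74  87  75  74  74  56  51  52  50  41  52
   59  23   1   7]
 [  3   6   3   6  17  20  48  59  70  91  94  98  76  55  53  60  56  63
   58  29   1  10]
 [ 29  15  14  21  36  45  55  52  52  66  68  87  91  77  73  58  55  58
   58  36  10   0]
 [ 48  38  39  40  50  49  48  40  30  32  30  45  69  85  91  74  56  57
   58  51  23   2]
 [ 56  56  54  48  45  64  37  32  30  33  28  27  28  43  69  82  63  55
   55  56  44   9]
 [ 49  50  44  34  57 115  94  60  34  29  33  34  24  23  29  43  64  48
   51  53  55  27]
 [ 30  29  32  28  58 126 137 125  65  32  28  30  32  25  21  22  26  27
   36  43  48  39]
 [ 30  31  32  32  32  63 115 150 127  66  37  30  32  30  20  14  17  17
   20  29  37  42]
 [ 32  32  33  33  31  33  56 110 153 128  80  41  32  32  33  23  17  15
   11  14  19  35]
 [ 25  30  36  32  33  33  34  54 108 146 138  82  38  29  35  32  21  22
    9   9  16  40]
 [ 13  23  30  36  32  36  28  32  47  92 147 138  82  43  30  32  31  29
   20  12  16  63]
 [ 10  15  24  28  31  32  35  34  32  43  89 141 126  96  45  30  31  33
   
[... 2344 characters left out ...]
2.6)), (np.float64(368.2), np.float64(241.6))]
0.051 [(np.float64(345.7), np.float64(277.1)), (np.float64(351.3), np.float64(282.2)), (np.float64(338.9), np.float64(280.0)), (np.float64(344.5), np.float64(285.2)), (np.float64(358.9), np.float64(234.9)), (np.float64(367.3), np.float64(233.9)), (np.float64(359.9), np.float64(242.2)), (np.float64(368.3), np.float64(241.2))]
0.036 [(np.float64(345.3), np.float64(283.1)), (np.float64(350.9), np.float64(288.2)), (np.float64(338.6), np.float64(286.0)), (np.float64(344.1), np.float64(291.2)), (np.float64(358.7), np.float64(236.2)), (np.float64(367.0), np.float64(235.2)), (np.float64(359.6), np.float64(243.5)), (np.float64(367.9), np.float64(242.5))]
```

>>> {"api": "drive_tool", "payload": {"series": [[0.0,[0,-0.003,0],[0,0,0]],[0.0,[0,-0.005,0],[0,0,0]],[0.0,[0,-0.005,0],[0,0,0]],[0.0,[0,-0.005,0],[0,0,0]]]}}

```text
time: 8.12
tool_pos: [0.5501, 0.043, 0.0878]
ee_rot: [3.135, 0.0, 1.665]
wrist_force: [8.4, 1.0, -2.6]
width: 0.0135
finger_force: 30.0
```

```bash
python3 - <<'E'
from h import *
go(.55,.043,.0877,.092)
b=np.mean([imaging.snapshot('side').astype(float) for _ in range(8)],0)
c=cv2.resize(b[262:297,323:363,::-1],(640,560),interpolation=cv2.INTER_CUBIC)
cv2.imwrite('pics/c5.png',np.clip(c*1.2,0,255))
E
```

```text
t 8.12 pos [0.5501 0.043  0.0878] F [ 8.4  1.  -2.6] w 0.0135
shift [ 0.     -0.0001  0.0001] turn [0.0063 0.0002 0.002 ][ WARN:0@3.007] global loadsave.cpp:1063 imwrite_ Unsupported depth image for selected encoder is fallbacked to CV_8U.
```

View pics/c5.png

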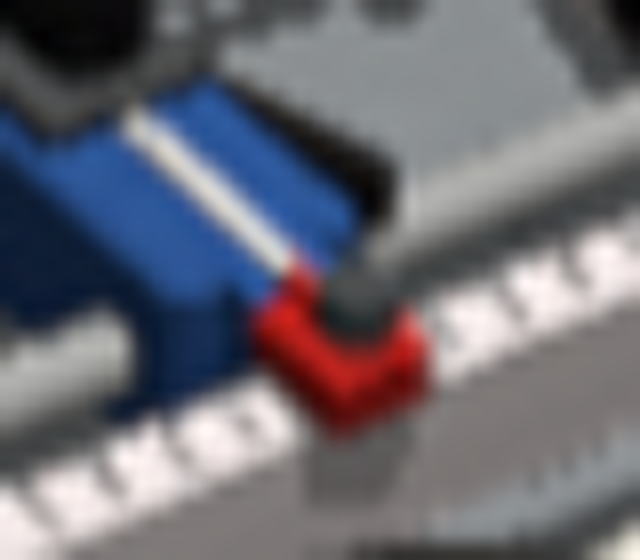

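>>> {"api": "drive_tool", "payload": {"series": [[0.0,[0,-0.0015,0],[0,0,0]],[0.0,[0,-0.0015,0],[0,0,0]],[0.0,[0,-0.0015,0],[0,0,0]],[0.0,[0,-0.0015,0],[0,0,0]]]}}

```text
time: 9.02
tool_pos: [0.5487, 0.0428, 0.0877]
ee_rot: [3.135, 0.0, 1.665]
wrist_force: [8.6, 0.4, -3.2]
width: 0.0137
finger_force: 30.0
```

```bash
python3 - <<'E'
from h import *
go(.55,.043,.0877,.092)
s0=cv2.imread('pics/s0.png')
b=np.mean([imaging.snapshot('side').astype(float) for _ in range(6)],0)
def line(m,r0,r1,c0):
    P=[]
    for r in range(r0,r1):
        w=np.clip(m[r,c0:c0+26]-60,0,None); k=None
        c=c0+(w*np.arange(26)).sum()/w.sum(); P.append(atz('side',c,r,.046))
    return np.array(P)
x=np.array([np.cos(.092),np.sin(.092),0])
m0=s0.min(2).astype(float); m1=b.min(2)
def med(m,rows,guess):
    o=[]
    for r in rows:
        g=int(round(guess(r))); w=np.clip(m[r,g-3:g+4]-60,0,None); o.append(atz('side',g-3+(w*np.arange(7)).sum()/w.sum(),r,.046)@x)
    return np.median(o)
# shut line ~ (353,270); track: shift of q mm -> (-.42,+.18)px/mm
a=med(m0,range(265,273),lambda r:353+(r-270)*1.07)
q=.0365; u,v=353-420*q,270+180*q
c=med(m1,range(272,276),lambda r:u+(r-v)*1.07)
print('jaw travel by image',a-c)
r=lambda i:np.clip(i[:,:,0]-(i[:,:,1]+i[:,:,2])/2-50,0,None)[276:292,335:353]
for i in(s0[:,:,::-1].astype(float),b):
  w=r(i);Y,X=np.mgrid[:16,:18];print('red centroid bottom',(w*X)[6:].sum()/w[6:].sum()+335,(w*Y)[6:].sum()/w[6:].sum()+276)
E
```

```text
t 9.03 pos [0.5487 0.0428 0.0877] F [ 8.6  0.4 -3.2] w 0.0137
shift [0.     0.0013 0.    ] turn [0.0066 0.0002 0.0019]
jaw travel by image 0.0361899323338114
red centroid bottom 344.04254518072287 283.9461596385542
red centroid bottom 344.0261265580057 283.9872962607862
```

```bash
python3 -c "
from bench import robot
print(robot.close_job())"
```

```text
the job is handed in; nothing more can be done
None
```

I pressed the spray cap to its hard stop and let it come back up. I then pulled the jaw out about 36 mm, to where I measured the red pointer (about 36.5 ± 0.5 mm), and the job is handed in with the gripper still holding it. The pointer had not moved; I did not re-check the cup, jar and vial after pulling the jaw.

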